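# Slip test of two cartons on a tilt board

### The arm

A 6-joint arm with a two-finger parallel gripper is mounted at the origin on a cart in front of the work surface, level with it; the furniture and walls round the work are solid. World frame = base frame: x ahead of the robot, y to its left, z up, the work surface at z = 0. Lengths are in m, angles in rad, forces in N, time in s.
With the tool pointing down it reaches from about 0.275 to 0.725 m from the base axis. Payload 5.6 kg.
Tool frame: the origin (TCP) lies between the finger pads; the fingertips stand robot.tcp_to_tips ahead of it and the grasp point (between the pads) lies 11 mm behind it (robot.tcp_to_tips is the distance from the TCP to the fingertips, in m); z points along the fingers, y is the line along which they close (so a half turn about z gives the same grasp; the last joint's range is limited). The gripper opens to 85 mm and grips with 20 to 120 N. Pads are 22 mm wide; open, the fingers measure 114 mm over their backs; the gripper's body (76 mm by 85 mm) begins 54 mm behind the grasp point. The pads swing forward as they close: fully open they stand 13 mm farther back than shut.
Start: joints at [1.573, 0.255, 0.108, 0, -1.424, -0.285], TCP at [0.153, 0.528, 0.239] pointing down, gripper open.
Joint ranges: [-2.95, 2.95], [-1.21, 1.97], [-1.09, 1.5], [-2.87, 1.71], [-2.94, -0.07], [-3.05, 3.05]. Speed limits (rad/s): [2.57, 2.57, 3.14, 3.14, 3.14, 3.14].

### API

Orientations are given as a rotation vector (axis times angle).
In Python, from workcell import robot gives the robot as it stands. The module is installed in compiled form; this text tells all that it offers.
- The arm moves only by the shell command python3 -m crank 'ROWS' [OPENING] [FORCE]. ROWS is JSON, a list of rows, each a list of 2 entries, a list of its own where there are three numbers: the shift along the tool's x, y, z as a fraction of full scale, then the turn, a rotation vector about the tool's x, y, z as a fraction of full scale. A call has 1 to 12 rows; each row shifts and turns the commanded pose from where the row before left it, along the tool's axes as they then stand; what a row does not reach is not made up. Full scale, the value 1, is 2.5 cm for a shift and 0.12 rad for a turn. A row lasts 1/12 s, in which the tool goes at most 41.7 mm and 7.16 degrees, less where a joint would pass 70% of its speed; a pose out of reach is approached as far as the arm can. A call with a number of a shift or a turn outside -1 to 1 is refused whole. A call with a gripper value outside its range is refused whole. OPENING is the opening, from 0 (shut) to 1 (fully open), set as the call begins (- or left out, the last holds). The fingers move at their own pace and stop on an object; FORCE is the grip in N (left out, the last holds). Time passes only in rows, so rows that do not move let the fingers close. It gives the time, the measured TCP pose, the force, the opening and the grip force at its end, in the units of the state.
- robot.read_state(): the state, without advancing time (a new reading comes with each control period).
- robot.snapshot(name): name is "scene" or "top" or "wrist"; returns (picture, depth): 384x512x3 uint8, red, green, blue; 384x512 float32, m along the optical axis (not along the pixel's ray), 0 where there is no reading.
- robot.camera_info(name): a dict with "intrinsics" (3x3 intrinsics, pixels), "position" and "rotation" of the camera in the world. Camera axes: x right, y up, looking along -z (the intrinsics and any distortion apply to the point x, -y, -z); pixel columns grow to the right and rows downward; lengths in m; the calibration is good to about 2 mm. A picture is of the moment at which its call begins: read the wrist's pose just before it. camera_info takes no time and is no camera call; for the wrist camera it gives the pose at the moment of the call.
- robot.job_done(): hands the job in; it is judged then, once.
The state is a dict: "t": time; "joint_pos": joint angles; "qd": joint speeds; "joint_efforts": joint torques, N m; "tcp_pos": TCP position; "orientation": TCP orientation; "force": force on the tool from outside, world axes, zero at the start; "torque": the same for the moment, N m; "width": finger opening in m; "gripper_force": force on a finger pad.
Only numpy, scipy, OpenCV 4.12 (cv2) and the standard library are available. Lean on these libraries where they do the work, as an engineer would, in place of code of your own. Each camera call takes 0.05 s, during which the arm holds its last target. There are 200 camera calls.

### The job

Compare how well the two small brown cartons lying left and right of the tilt tester grip: take the stapler off the tilt board and stand it on the bench clear of the tester, then set one carton in each yellow outline on the flat board, lying on its base with its length along the outline. Raise the board by its black grip bar until one carton starts to slide, then stop and keep that angle while it slides down to the stop rail by itself; leave the board standing at that angle, with the other carton still in its outline. Do not touch the cartons once the board is being raised, and leave the other things on the bench where they are.

Things in the scene. Friction and masses are not known exactly. Their poses are not given: they have to be found in the camera images.
- tester: Fixed grey base of the tilt tester, 224 x 245 x 14 mm, with hinge cheeks 42 mm high at its +y end and a thin angle quadrant, 95 mm high, beside the board on +x. Origin: centre of the underside, on the bench. x runs along the hinge line (across the board), y along the board to the hinge and stop rail, z up. Place and yaw vary.
- board (a joint): Tilt of the white board in rad: 0 flat, grows as the grip bar end is raised, to 0.8. Hinge line: parallel to the tester's x axis at y = +112 mm, z = 30 mm in its frame. Stiff: the board stays where it is left; raising takes about 10 to 15 N at the bar. One carton starts to slide somewhere from 0.2 to 0.45 rad, the other only about 0.1 rad or more later.
- mark_near (a point): Centre of one yellow outline (65 x 119 mm, long side along y) on the board's top, at [-55, -31, 40] mm in the tester's frame when flat. Axes: the board's (the tester's when flat); y points down the slope to the stop rail, whose inner face is 135 mm away and 22 mm high. A carton centred in the outline has its origin here.
- mark_far (a point): The same for the other outline, at [55, -31, 40] mm in the tester's frame when flat. The white board is 216 mm wide (x), 222 mm long (y), 8 mm thick, its top 40 mm above the bench when flat.
- grip_bar (a point): Middle of the black round grip bar at the free end of the board: 14 mm thick, 124 mm long, parallel to x, on thin steel arms 55 mm either side; board edge 42 mm away. At [0, -150, 48] mm in the tester's frame when flat, free bench below. Pinch it from above with the fingers closing along the board's y; it turns in the fingers as the board tilts.
- carton_1: Closed brown carton, 55 x 105 x 35 mm (x, y, z), about 0.15 kg. Origin: centre of the underside; its long side is along y. Grasp across the 55 mm. Starts flat on the bench, on the left or the right of the tester.
- carton_2: A carton that looks the same, 55 x 105 x 35 mm, same axes. One of the two cartons has a more slippery base; it cannot be seen which. Starts flat on the bench on the other side of the tester.
- stapler: Red and black stapler, 145 x 36 x 47 mm, standing on its base, length along x. Origin: centre of the underside. Starts on the tilt board over the far outline. Can be grasped across its 36 mm width near the middle. Any free place on the bench will do for it, such as one from which a carton has been taken.
- tape_roll: Brown tape roll, 116 mm across, 48 mm high, lying flat; origin at its underside centre. Fixed bystander.
- mug: Orange mug, 81 mm across, 113 mm with its handle, 101 mm high; origin at its underside centre. Fixed bystander.
- glue_stick: White and orange glue stick, standing, 28 mm across, 95 mm high; origin at its underside centre. Bystander: leave alone.
- note_pad: Yellow note pad, 70 x 76 x 14 mm; origin at its underside centre. Bystander: leave alone.
- stamp: Red and black rubber stamp, 36 x 56 x 71 mm, upright; origin at its underside centre. Bystander: leave alone.

How it is judged:
On the way, in this order (a step that is already met when the one before it is completed fails the run):
1. The stapler stands on the bench, off the tester, and one carton lies let go in each outline of the flat board ((((distance between carton_1 and mark_near below 0.018 m and angle between the y axis of carton_1 and the y axis of mark_near, either way round below 0.2 rad) and (distance between carton_2 and mark_far below 0.018 m and angle between the y axis of carton_2 and the y axis of mark_far, either way round below 0.2 rad)) or ((distance between carton_1 and mark_far below 0.018 m and angle between the y axis of carton_1 and the y axis of mark_far, either way round below 0.2 rad) and (distance between carton_2 and mark_near below 0.018 m and angle between the y axis of carton_2 and the y axis of mark_near, either way round below 0.2 rad))) and value of joint board below 0.03 rad and contact force between each of the fingers, the arm and carton_1 below 0.05 N and contact force between each of the fingers, the arm and carton_2 below 0.05 N and height (world z) of stapler between -0.02 and 0.012 m and angle between stapler's own z axis and vertical below 0.2 rad and contact force between stapler and tester below 0.02 N), for 0.2 s.
2. The board has been raised with both cartons still in their outlines ((((distance between carton_1 and mark_near below 0.03 m and angle between the y axis of carton_1 and the y axis of mark_near, either way round below 0.2 rad) and (distance between carton_2 and mark_far below 0.03 m and angle between the y axis of carton_2 and the y axis of mark_far, either way round below 0.2 rad)) or ((distance between carton_1 and mark_far below 0.03 m and angle between the y axis of carton_1 and the y axis of mark_far, either way round below 0.2 rad) and (distance between carton_2 and mark_near below 0.03 m and angle between the y axis of carton_2 and the y axis of mark_near, either way round below 0.2 rad))) and value of joint board above 0.12 rad).
3. One carton has slid to the stop rail while the other still lies in its outline (((y of carton_1 in the frame of mark_near above 0.065 m and x of carton_1 in the frame of mark_near between -0.035 and 0.035 m and z of carton_1 in the frame of mark_near between -0.012 and 0.012 m and distance between carton_2 and mark_far below 0.03 m) or (y of carton_1 in the frame of mark_far above 0.065 m and x of carton_1 in the frame of mark_far between -0.035 and 0.035 m and z of carton_1 in the frame of mark_far between -0.012 and 0.012 m and distance between carton_2 and mark_near below 0.03 m) or (y of carton_2 in the frame of mark_near above 0.065 m and x of carton_2 in the frame of mark_near between -0.035 and 0.035 m and z of carton_2 in the frame of mark_near between -0.012 and 0.012 m and distance between carton_1 and mark_far below 0.03 m) or (y of carton_2 in the frame of mark_far above 0.065 m and x of carton_2 in the frame of mark_far between -0.035 and 0.035 m and z of carton_2 in the frame of mark_far between -0.012 and 0.012 m and distance between carton_1 and mark_near below 0.03 m)) and value of joint board above 0.2 rad and contact force between each of the fingers, the arm and carton_1 below 0.05 N and contact force between each of the fingers, the arm and carton_2 below 0.05 N), for 0.3 s.
At the end, for the whole second after the job is handed in: The board stands alone, raised over 0.2 rad; one carton has slid at least 65 mm, to the stop rail, the other lies within 30 mm of its mark (both began within 18 mm and 0.2 rad); the stapler stands on the bench off the tester; all at rest and let go (all of step 3 and height (world z) of stapler between -0.02 and 0.012 m and angle between stapler's own z axis and vertical below 0.2 rad and contact force between stapler and tester below 0.02 N and linear speed of each of carton_1, carton_2, stapler below 0.01 m/s and velocity of joint board between -0.02 and 0.02 rad/s); the robot touches nothing.
It fails at once if A carton is touched by the robot while the board is raised (over 0.06 rad) (value of joint board above 0.06 rad and not (contact force between each of the fingers, the arm and carton_1 below 0.05 N and contact force between each of the fingers, the arm and carton_2 below 0.05 N)).
It fails at once if The board is swung on or back (faster than 0.25 rad/s) after a carton has started to slide (over 30 mm from its mark) (value of joint board above 0.12 rad and y of any of carton_1, carton_2 in the frame of mark_near above 0.03 m and (velocity of joint board above 0.25 rad/s or velocity of joint board below -0.25 rad/s)).
It fails at once if A bystander (note pad, glue stick, stamp) is moved by more than 30 mm (distance of any of note_pad, glue_stick, stamp from where it was at the start of the episode above 0.03 m).
It also fails if it takes over 72 s, if anything falls off the work surface, if the arm or the gripper's body presses on something with over 40 N, if the wrist force passes 120 N, or if a joint passes its speed limit or range.

## Working session

There is one attempt and no reset: what is moved stays moved. The work goes in short steps, Python scripts to look and compute and a shell command to move; the robot and the scene stay as the last step left them, time stands still between calls to the robot, and variables do not carry over. Pictures are saved under pics/ and viewed, at most 10 in all, crops included, and the job is handed in when it is done.

```bash
mkdir -p pics
cat > h.py <<'E'
import numpy as np, cv2
from scipy.spatial.transform import Rotation as R
from workcell import robot
def pts(name):
    ci=robot.camera_info(name); im,d=robot.snapshot(name)
    K=np.array(ci["intrinsics"]);p=np.array(ci["position"]);Rm=np.array(ci["rotation"])
    if Rm.shape!=(3,3): Rm=R.from_rotvec(Rm).as_matrix()
    v,u=np.mgrid[:384,:512]
    c=np.stack([(u-K[0,2])/K[0,0]*d,-(v-K[1,2])/K[1,1]*d,-d],-1)
    P=c@Rm.T+p; P[d==0]=np.nan
    return im,P
def save(n,im): cv2.imwrite(f"pics/{n}.png",im[...,::-1])
def st():
    s=robot.read_state(); M=R.from_rotvec(s["orientation"]).as_matrix()
    return s,np.array(s["tcp_pos"]),M
E
python3 - <<'E'
from h import *
a,P=pts("top");b,Q=pts("scene")
save("top0",a);save("scene0",b);np.savez("t0.npz",a=a,P=P,b=b,Q=Q)
s,p,M=st();print(s["t"],p,M.round(3),robot.tcp_to_tips,s["width"])
print(np.array(robot.camera_info("top")["position"]),robot.camera_info("scene")["position"])
E
```

```text
0.1 [0.15329068 0.52775362 0.2384768 ] [[ 0.96  -0.279 -0.   ]
 [-0.279 -0.96  -0.002]
 [ 0.     0.002 -1.   ]] 0.008 0.08523802690315886
[ 0.37662492 -0.07921383  1.69442037] [-0.08826818 -0.74292678  0.87498212]
```

View pics/top0.png

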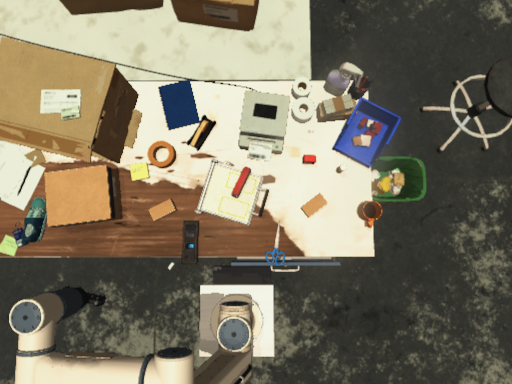

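View pics/scene0.png

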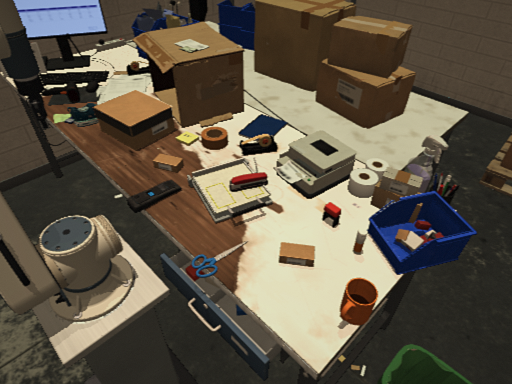

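The top view shows the cartons at about (162,209) and (314,205), the board centred near (231,191) with its bar at (264,203) on the right, and the stapler at (242,181). The scene view matches this. Next I'll measure them.

```bash
cat >> h.py <<'E'
def rect(mask,P,box,z=None):
    """largest blob in box (u0,v0,u1,v1) -> centre, long-axis dir, size from minAreaRect in world xy"""
    m=np.zeros(mask.shape,np.uint8);u0,v0,u1,v1=box;m[v0:v1,u0:u1]=mask[v0:v1,u0:u1]
    n,l,s,c=cv2.connectedComponentsWithStats(m);k=1+np.argmax(s[1:,4])
    X=P[l==k];X=X[~np.isnan(X[:,0])]
    zt=np.percentile(X[:,2],90) 
    if z: X=X[abs(X[:,2]-z)<.008]
    (c,(w,h),a)=cv2.minAreaRect((X[:,:2]*1000).astype(np.float32))
    if w<h: a+=90;w,h=h,w
    print("c",np.round(c,1),"size",round(w,1),round(h,1),"long-ang deg",round((a+90)%180-90,1),"z90",zt.round(4),len(X))
    return np.array(c)/1000,np.deg2rad(a)
def hsv(im): return cv2.cvtColor(im,cv2.COLOR_RGB2HSV)
E
python3 - <<'E'
from h import *
f=np.load("t0.npz");a,P=f["a"],f["P"];H=hsv(a)
Z=P[...,2]
print(H[209,162],H[205,314],H[190,215],H[203,264],H[181,242],P[209,162],P[205,314])
hi=lambda z0,z1:(Z>z0)&(Z<z1)
print("cartons");rect(hi(.025,.045),P,(140,190,185,228));rect(hi(.025,.045),P,(295,185,335,225))
red=((H[...,0]<8)|(H[...,0]>172))&(H[...,1]>120)
print("stapler");rect(red&(Z>.06),P,(220,160,265,205))
print("board");rect(hi(.033,.045)&(H[...,2]>120),P,(190,150,272,232))
print("bar");rect(hi(.03,.07)&(H[...,2]<80),P,(252,180,275,225))
for n,b in dict(mug=(355,190,390,232),glue=(325,155,355,180),stamp=(298,148,322,170),tape=(140,135,180,172),pad=(125,158,152,185),phone=(178,215,204,266),printer=(235,88,292,160),tapedisp=(185,110,218,155)).items():
    print(n);rect(Z>.008,P,b)
E
```

```text
[ 15 144 212] [ 16 141 213] [ 29  33 242] [23 61 50] [  2 177 209] [0.47609192 0.32199163 0.03768879] [ 0.49232779 -0.33818708  0.03454669]
cartons
c [477.4 325. ] size 105.4 57.3 long-ang deg -62.4 z90 0.0413 317
c [ 495.8 -337.3] size 104.4 55.3 long-ang deg -53.4 z90 0.0402 307
stapler
c [594.4 -20.5] size 124.2 26.0 long-ang deg -24.8 z90 0.0908 175
board
c [543.9  12.9] size 239.6 215.6 long-ang deg 73.1 z90 0.0439 1738
bar
c [ 501.2 -118.1] size 117.7 10.9 long-ang deg -18.6 z90 0.0596 59
mug
c [ 453.3 -563.5] size 111.2 81.1 long-ang deg -11.5 z90 0.0986 448
glue
c [ 651.9 -452.3] size 27.5 25.1 long-ang deg -32.9 z90 0.0991 66
stamp
c [ 693.9 -316.1] size 55.8 49.1 long-ang deg -64.2 z90 0.0744 117
tape
c [726.8 335.9] size 126.4 116.6 long-ang deg 14.5 z90 0.0528 458
pad
c [651.7 438.2] size 80.8 76.0 long-ang deg -78.1 z90 0.0194 260
phone
c [336.5 206.9] size 185.4 77.1 long-ang deg -1.0 z90 0.0339 687
printer
c [ 852.  -114.7] size 334.6 212.5 long-ang deg -10.8 z90 0.1276 2918
tapedisp
c [843.5 198.2] size 156.3 146.7 long-ang deg -30.3 z90 0.0645 596
```

```bash
cat >> h.py <<'E'
def go(x,y,z,yawdeg):
    s,p,M=st(); yaw=np.arctan2(M[1,0],M[0,0])
    sh=M.T@(np.array([x,y,z])-p)/.025
    dy=(np.deg2rad(yawdeg)-yaw+np.pi/2)%np.pi-np.pi/2
    c,s_=np.cos(dy),np.sin(dy)
    T=np.array([[np.cos(yaw+dy),np.sin(yaw+dy),0],[np.sin(yaw+dy),-np.cos(yaw+dy),0],[0,0,-1.]])
    rv=R.from_matrix(M.T@T).as_rotvec()/.12
    print("t",s["t"] if isinstance(s,dict) else s,"shift",sh.round(2),"turn",rv.round(2),"min rows",np.ceil(abs(sh).max()),np.ceil(abs(rv).max()))
E
python3 -c "
from h import *
go(.55,-.0,.30,-24.8)"
```

```text
t 0.1 shift [21.13 15.85 -2.43] turn [ 0.01 -0.    1.25] min rows 22.0 2.0
```

```bash
python3 -m crank '[[[0.96,0.72,-0.2],[0,0,0]],[[0.96,0.72,-0.2],[0,0,0]],[[0.96,0.72,-0.2],[0,0,0]],[[0.96,0.72,-0.2],[0,0,0]],[[0.96,0.72,-0.2],[0,0,0]],[[0.96,0.72,-0.2],[0,0,0]],[[0.96,0.72,-0.2],[0,0,0]],[[0.96,0.72,-0.2],[0,0,0]],[[0.96,0.72,-0.2],[0,0,0]],[[0.96,0.72,-0.2],[0,0,0]],[[0.96,0.72,-0.2],[0,0,0]],[[0.96,0.72,-0.2],[0,0,0]]]'
python3 -m crank '[[[0.96,0.72,0],[0,0,0]],[[0.96,0.72,0],[0,0,0]],[[0.96,0.72,0],[0,0,0]],[[0.96,0.72,0],[0,0,0]],[[0.96,0.72,0],[0,0,0]],[[0.96,0.72,0],[0,0,0]],[[0.96,0.72,0],[0,0,0]],[[0.96,0.72,0],[0,0,0]],[[0.96,0.72,0],[0,0,0]],[[0.96,0.72,0],[0,0,0]],[[0,0,0],[0,0,0.65]],[[0,0,0],[0,0,0.6]]]'
python3 -m crank '[[[0,0,0],[0,0,0]],[[0,0,0],[0,0,0]]]'
python3 - <<'E'
from h import *
go(.55,-.0,.30,-24.8)
a,P=pts("wrist");save("w1",a);np.savez("w1.npz",a=a,P=P)
E
```

```text
t: 1.1
tcp_pos: [0.3701, 0.2389, 0.2993]
orientation: [3.11, -0.442, -0.001]
force: [0.2, 0.7, 0.6]
width: 0.0855
gripper_force: 0.0
t: 2.1
tcp_pos: [0.5504, -0.0009, 0.2979]
orientation: [3.065, -0.684, -0.004]
force: [-1.1, 0.8, 0.2]
width: 0.0854
gripper_force: 0.0
t: 2.27
tcp_pos: [0.5498, 0.0005, 0.2989]
orientation: [3.069, -0.671, -0.001]
force: [-0.7, 0.4, -0.6]
width: 0.0856
gripper_force: 0.0
t 2.2667 shift [ 0.02  0.02 -0.05] turn [0.   0.01 0.02] min rows 1.0 1.0
```

View pics/w1.png

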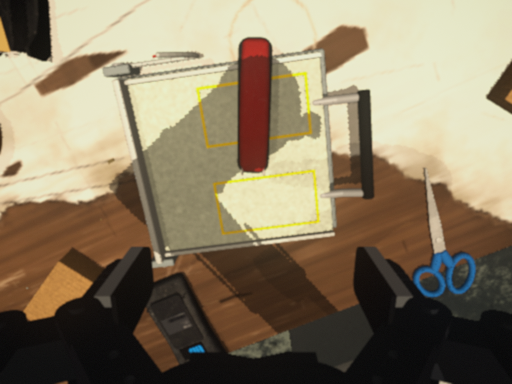

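The wrist view shows the near outline at about (267,202), the far outline at (255,110) partly under the stapler at (255,105), and the bar at (366,145). The scissors are well clear.

Run:
```python
from h import *
f=np.load("w1.npz");a,P=f["a"],f["P"];H=hsv(a);Z=P[...,2]
yel=(H[...,0]>22)&(H[...,0]<34)&(H[...,1]>150)&(Z>.03)&(Z<.05)
y=cv2.dilate(yel.astype(np.uint8),np.ones((5,5)))>0
print("near");c,an=rect(y,P,(205,160,330,245))
X=P[yel];X=X[~np.isnan(X[:,0])];print(len(X),np.median(X[:,2]))
(c,s,an)=cv2.minAreaRect((X[:,:2]*1000).astype(np.float32));print("both",c,s,an)
red=((H[...,0]<8)|(H[...,0]>172))&(H[...,1]>120)&(Z>.06)
print("stapler");rect(red,P,(225,25,290,185))
print("bar");rect((Z>.035)&(Z<.07)&(H[...,2]<60),P,(352,80,385,205))
print("printer/quad max");q=P[40:80,100:210].reshape(-1,3);q=q[q[:,2]>.06];print(q.min(0),q.max(0),len(q))
s,p,M=st();go(.594,-.020,.10,-24.8)
```

```text
near
c [483.7   3.7] size 110.9 82.2 long-ang deg 73.3 z90 0.0427 1419
855 0.04178708096139355
both (534.5528564453125, -3.516021728515625) (121.65901184082031, 177.6499481201172) 73.08732604980469
stapler
c [592.6 -20.4] size 130.6 29.2 long-ang deg -25.3 z90 0.0879 3688
bar
c [ 500.9 -115.8] size 121.6 13.2 long-ang deg -16.1 z90 0.0568 1151
printer/quad max
[0.66577748 0.01668505 0.06025291] [0.67766596 0.0963925  0.09777958] 209
t 2.3167 shift [1.96 0.01 7.96] turn [0.   0.   0.02] min rows 8.0 1.0
```

```bash
python3 -m crank '[[[1,0,1],[0,0,0]],[[0.96,0,1],[0,0,0]],[[0,0,1],[0,0,0]],[[0,0,1],[0,0,0]],[[0,0,1],[0,0,0]],[[0,0,1],[0,0,0]],[[0,0,1],[0,0,0]],[[0,0,1],[0,0,0]],[[0,0,1],[0,0,0]],[[0,0,0.4],[0,0,0]],[[0,0,0],[0,0,0]]]'
python3 -c "
from h import *
go(.593,-.020,.064,-25.1)"
```

```text
t: 3.23
tcp_pos: [0.5925, -0.0199, 0.0617]
orientation: [3.067, -0.672, -0.008]
force: [0.0, 0.2, 0.8]
width: 0.0856
gripper_force: 0.0
t 3.2333 shift [ 0.02 -0.   -0.09] turn [0.02 0.04 0.06] min rows 1.0 1.0
```

```bash
python3 -m crank '[[[0,0,0],[0,0,0]],[[0,0,0],[0,0,0]],[[0,0,0],[0,0,0]],[[0,0,0],[0,0,0]],[[0,0,0],[0,0,0]],[[0,0,0],[0,0,0]],[[0,0,0],[0,0,0]],[[0,0,0],[0,0,0]]]' 0 40
python3 -m crank '[[[0,0,-0.5],[0,0,0]],[[0,0,-1],[0,0,0]],[[0,0,-1],[0,0,0]],[[0,0,-1],[0,0,0]],[[0,0,-1],[0,0,0]],[[0,0,0],[0,0,0]]]'
python3 -c "
from h import *
go(.575,-.245,.1,-25.1)"
```

```text
t: 3.9
tcp_pos: [0.5951, -0.0201, 0.0656]
orientation: [-3.068, 0.674, -0.003]
force: [-2.3, 1.2, 5.0]
width: 0.0285
gripper_force: 39.6
t: 4.4
tcp_pos: [0.597, -0.0202, 0.1825]
orientation: [-3.066, 0.673, -0.014]
force: [1.3, -0.0, -1.0]
width: 0.0283
gripper_force: 40.0
t 4.4 shift [2.94 8.55 3.29] turn [-0.03 -0.07  0.05] min rows 9.0 1.0
```

```bash
python3 -m crank '[[[0.3,0.9,0],[0,0,0]],[[0.3,0.9,0],[0,0,0]],[[0.3,0.9,0],[0,0,0]],[[0.3,0.9,0],[0,0,0]],[[0.3,0.9,0.2],[0,0,0]],[[0.3,0.9,0.2],[0,0,0]],[[0.3,0.9,0.5],[0,0,0]],[[0.3,0.9,0.5],[0,0,0]],[[0.3,0.9,0.9],[0,0,0]],[[0.24,0.45,1],[0,0,0]],[[0,0,1],[0,0,0]],[[0,0,0],[0,0,0]]]'
python3 -c "
from h import *
go(.575,-.245,.028,-25.1)"
```

```text
t: 5.4
tcp_pos: [0.5672, -0.2442, 0.0626]
orientation: [-3.065, 0.679, 0.018]
force: [-0.7, 1.0, -4.2]
width: 0.0283
gripper_force: 40.0
t 5.4 shift [ 0.31 -0.1   1.38] turn [0.01 0.1  0.02] min rows 2.0 1.0
```

```bash
python3 -m crank '[[[0.2,0,0.5],[0,0.08,0]],[[0,0,0.5],[0,0,0]],[[0,0,0.25],[0,0,0]],[[0,0,0],[0,0,0]],[[0,0,0],[0,0,0]]]'
python3 -m crank '[[[0,0,0.1],[0,0,0]],[[0,0,0.07],[0,0,0]],[[0,0,0],[0,0,0]],[[0,0,0],[0,0,0]]]'
python3 -c "
from h import *
go(.575,-.245,.028,-25.1)"
```

```text
t: 5.82
tcp_pos: [0.5765, -0.2468, 0.0387]
orientation: [3.066, -0.673, 0.015]
force: [-0.8, -1.0, -2.2]
width: 0.0283
gripper_force: 40.0
t: 6.15
tcp_pos: [0.5764, -0.2471, 0.0341]
orientation: [3.066, -0.674, 0.015]
force: [0.6, -0.2, -1.9]
width: 0.0282
gripper_force: 40.1
t 6.15 shift [-0.09 -0.05  0.24] turn [-0.   -0.08  0.04] min rows 1.0 1.0
```

```bash
python3 -m crank '[[[0,0,0.12],[0,0,0]],[[0,0,0.1],[0,0,0]],[[0,0,0.06],[0,0,0]],[[0,0,0],[0,0,0]],[[0,0,0],[0,0,0]]]'
python3 -c "
from h import *
go(.575,-.245,.026,-25.1)"
```

```text
t: 6.57
tcp_pos: [0.5762, -0.2471, 0.0266]
orientation: [3.066, -0.674, 0.014]
force: [0.3, -0.2, -1.8]
width: 0.0281
gripper_force: 40.1
t 6.5667 shift [-0.08 -0.06  0.02] turn [ 0.   -0.08  0.04] min rows 1.0 1.0
```

```bash
python3 -m crank '[[[0,0,0.07],[0,0,0]],[[0,0,0.05],[0,0,0]],[[0,0,0],[0,0,0]]]'
python3 -m crank '[[[0,0,0.05],[0,0,0]],[[0,0,0],[0,0,0]]]'
python3 -c "
from h import *
go(.575,-.245,.026,-25.1)"
```

```text
t: 6.82
tcp_pos: [0.5767, -0.2472, 0.0257]
orientation: [3.066, -0.673, 0.017]
force: [-2.8, 1.8, 7.8]
width: 0.0281
gripper_force: 41.6
t: 6.98
tcp_pos: [0.5768, -0.2472, 0.0257]
orientation: [3.066, -0.672, 0.018]
force: [-5.4, 4.0, 16.7]
width: 0.0279
gripper_force: 42.4
t 6.9833 shift [-0.1  -0.05 -0.02] turn [ 0.   -0.1   0.05] min rows 1.0 1.0
```

Seated. I'll open, retreat and look.

```bash
python3 -m crank '[[[0,0,-0.08],[0,0,0]],[[0,0,0],[0,0,0]],[[0,0,0],[0,0,0]],[[0,0,0],[0,0,0]],[[0,0,0],[0,0,0]],[[0,0,0],[0,0,0]]]' 1
python3 -m crank '[[[0,0,-1],[0,0,0]],[[0,0,-1],[0,0,0]],[[0,0,-1],[0,0,0]],[[0,0,-1],[0,0,0]],[[0,0,-1],[0,0,0]],[[0,0,0],[0,0,0]]]'
python3 -c "
from h import *
a,P=pts('top');H=hsv(a);Z=P[...,2]
red=((H[...,0]<8)|(H[...,0]>172))&(H[...,1]>120)
print('stapler');rect(red&(Z>.02),P,(265,155,310,210))
go(.496,-.337,.13,-53.4)"
```

```text
t: 7.48
tcp_pos: [0.5763, -0.2471, 0.0242]
orientation: [3.066, -0.674, 0.014]
force: [-1.1, 0.2, 0.0]
width: 0.0852
gripper_force: 0.0
t: 7.98
tcp_pos: [0.5779, -0.2479, 0.1557]
orientation: [3.065, -0.673, 0.03]
force: [0.7, -0.6, 1.4]
width: 0.0851
gripper_force: 0.0
stapler
c [ 549.5 -232.4] size 65.9 27.4 long-ang deg -26.6 z90 0.0509 97
t 8.0333 shift [-1.45  4.62  0.89] turn [-0.04 -0.13  4.16] min rows 5.0 5.0
```

```bash
python3 -m crank '[[[-0.36,0.92,0],[0,0,0]],[[-0.36,0.92,0],[0,0,0]],[[-0.36,0.92,0],[0,0,0]],[[-0.36,0.92,0],[0,0,0]],[[0,0.92,0],[0,0,0]],[[0,0,0],[0,-0.1,0.83]],[[0,0,0],[0,0,0.83]],[[0,0,0],[0,0,0.83]],[[0,0,0],[0,0,0.83]],[[0,0,0],[0,0,0.83]],[[0,0,0],[0,0,0]]]'
python3 -c "
from h import *
a,P=pts('wrist');H=hsv(a);Z=P[...,2]
rect((Z>.025)&(Z<.045)&(H[...,0]>8)&(H[...,0]<25),P,(0,0,512,384),.036)
go(.496,-.337,.014,-53.4)"
```

```text
t: 8.95
tcp_pos: [0.4939, -0.3356, 0.148]
orientation: [-2.804, 1.415, 0.007]
force: [0.0, 0.2, 0.2]
width: 0.0852
gripper_force: 0.0
c [ 491.5 -337.8] size 105.2 55.1 long-ang deg -53.0 z90 0.037 9861
t 9.0 shift [ 0.11 -0.04  5.36] turn [0.01 0.03 0.02] min rows 6.0 1.0
```

```bash
python3 -m crank '[[[0.08,0,1],[0,0,0]],[[0,0,1],[0,0,0]],[[0,0,1],[0,0,0]],[[0,0,1],[0,0,0]],[[0,0,0.8],[0,0,0]],[[0,0,0.4],[0,0,0]],[[0,0,0],[0,0,0]],[[0,0,0],[0,0,0]]]'
python3 -m crank '[[[0,0,0],[0,0,0]],[[0,0,0],[0,0,0]],[[0,0,0],[0,0,0]],[[0,0,0],[0,0,0]],[[0,0,0],[0,0,0]],[[0,0,0],[0,0,0]]]' 0 30
python3 -m crank '[[[0,0,-0.5],[0,0,0]],[[0,0,-1],[0,0,0]],[[0,0,-1],[0,0,0]],[[0,0,-1],[0,0,0]],[[0,0,-1],[0,0,0]],[[0,0,-1],[0,0,0]],[[0,0,-1],[0,0,0]],[[0,0,0],[0,0,0]]]'
python3 -c "
from h import *
go(.482,.0122,.13,73.4)"
```

```text
t: 9.67
tcp_pos: [0.4954, -0.3375, 0.0193]
orientation: [-2.809, 1.408, 0.004]
force: [-0.3, -0.6, 0.5]
width: 0.0854
gripper_force: 0.0
t: 10.17
tcp_pos: [0.4961, -0.3379, 0.0209]
orientation: [-2.808, 1.409, -0.001]
force: [-1.1, 0.5, 6.1]
width: 0.0543
gripper_force: 33.6
t: 10.83
tcp_pos: [0.4977, -0.339, 0.1877]
orientation: [2.808, -1.409, 0.012]
force: [-0.1, 0.3, -0.2]
width: 0.0547
gripper_force: 32.7
t 10.8333 shift [-11.65  -7.89   2.26] turn [-0.05 -0.04  7.75] min rows 12.0 8.0
```

```bash
python3 -m crank '[[[-0.97,-0.66,0],[0,0,0]],[[-0.97,-0.66,0],[0,0,0]],[[-0.97,-0.66,0],[0,0,0]],[[-0.97,-0.66,0],[0,0,0]],[[-0.97,-0.66,0],[0,0,0]],[[-0.97,-0.66,0],[0,0,0]],[[-0.97,-0.66,0],[0,0,0]],[[-0.97,-0.66,0],[0,0,0]],[[-0.97,-0.66,0],[0,0,0]],[[-0.97,-0.66,0],[0,0,0]],[[-0.97,-0.66,0],[0,0,0]],[[-0.97,-0.66,0],[0,0,0]]]'
python3 -m crank '[[[0,0,0.3],[0,0,0.97]],[[0,0,0.3],[0,0,0.97]],[[0,0,0.3],[0,0,0.97]],[[0,0,0.3],[0,0,0.97]],[[0,0,0.3],[0,0,0.97]],[[0,0,0.3],[0,0,0.97]],[[0,0,0.3],[0,0,0.97]],[[0,0,0.3],[0,0,0.97]],[[0,0,0],[0,0,0]],[[0,0,0],[0,0,0]]]'
python3 -c "
from h import *
go(.482,.0122,.062,73.4)"
```

```text
t: 11.83
tcp_pos: [0.4799, 0.0156, 0.1819]
orientation: [-2.807, 1.41, 0.005]
force: [0.4, 0.0, -1.2]
width: 0.0546
gripper_force: 32.6
t: 12.67
tcp_pos: [0.48, 0.0141, 0.1219]
orientation: [1.879, -2.516, -0.005]
force: [0.5, -0.2, -1.8]
width: 0.0541
gripper_force: 32.6
t 12.6667 shift [ 0.05 -0.11  2.39] turn [0.03 0.   0.02] min rows 3.0 1.0
```

```bash
python3 -m crank '[[[0.05,-0.11,0.8],[0,0,0]],[[0,0,0.8],[0,0,0]],[[0,0,0.4],[0,0,0]],[[0,0,0.2],[0,0,0]],[[0,0,0],[0,0,0]],[[0,0,0],[0,0,0]]]'
python3 -c "
from h import *
go(.482,.0122,.061,73.4)"
```

```text
t: 13.17
tcp_pos: [0.4833, 0.0124, 0.068]
orientation: [-1.878, 2.518, 0.003]
force: [0.8, -0.2, -0.7]
width: 0.0541
gripper_force: 32.6
t 13.1667 shift [0.02 0.05 0.28] turn [0.01 0.01 0.  ] min rows 1.0 1.0
```

```bash
python3 -m crank '[[[0,0.05,0.12],[0,0,0]],[[0,0,0.08],[0,0,0]],[[0,0,0.04],[0,0,0]],[[0,0,0],[0,0,0]],[[0,0,0],[0,0,0]]]'
python3 -m crank '[[[0,0,0.03],[0,0,0]],[[0,0,0],[0,0,0]]]'
```

```text
t: 13.58
tcp_pos: [0.4816, 0.0127, 0.0614]
orientation: [1.876, -2.52, -0.004]
force: [-0.6, -0.2, -1.7]
width: 0.0542
gripper_force: 32.6
t: 13.75
tcp_pos: [0.4817, 0.0127, 0.0608]
orientation: [1.876, -2.52, -0.003]
force: [-1.9, 0.3, 0.7]
width: 0.0544
gripper_force: 33.0
```

```bash
python3 -m crank '[[[0,0,0],[0,0,0]],[[0,0,0],[0,0,0]],[[0,0,0],[0,0,0]],[[0,0,0],[0,0,0]],[[0,0,-0.4],[0,0,0]],[[0,0,-1],[0,0,0]],[[0,0,-1],[0,0,0]],[[0,0,-1],[0,0,0]],[[0,0,-1],[0,0,0]],[[0,0,0],[0,0,0]]]' 0.9
python3 -c "
from h import *
a,P=pts('wrist');H=hsv(a);Z=P[...,2];save('w2',a)
rect((Z>.065)&(Z<.085)&(H[...,0]>8)&(H[...,0]<25),P,(0,0,512,384),.076)
go(.477,.325,.15,-62.4)"
```

```text
t: 14.58
tcp_pos: [0.4846, 0.0127, 0.1758]
orientation: [-1.872, 2.513, -0.004]
force: [1.3, -0.3, 0.1]
width: 0.0769
gripper_force: 0.0
c [481.2  14.6] size 105.5 55.3 long-ang deg 73.2 z90 0.0769 10754
t 14.6333 shift [-11.88   3.83   0.97] turn [-0.04  0.02 -6.44] min rows 12.0 7.0
```

```bash
python3 -m crank '[[[-0.99,0.32,0],[0,0,0]],[[-0.99,0.32,0],[0,0,0]],[[-0.99,0.32,0],[0,0,0]],[[-0.99,0.32,0],[0,0,0]],[[-0.99,0.32,0],[0,0,0]],[[-0.99,0.32,0],[0,0,0]],[[-0.99,0.32,0],[0,0,0]],[[-0.99,0.32,0],[0,0,0]],[[-0.99,0.32,0],[0,0,0]],[[-0.99,0.32,0],[0,0,0]],[[-0.99,0.32,0],[0,0,0]],[[-0.99,0.32,0],[0,0,0]]]' 1
python3 -m crank '[[[0,0,0.1],[0,0,-0.92]],[[0,0,0.1],[0,0,-0.92]],[[0,0,0.1],[0,0,-0.92]],[[0,0,0.1],[0,0,-0.92]],[[0,0,0.1],[0,0,-0.92]],[[0,0,0.1],[0,0,-0.92]],[[0,0,0.1],[0,0,-0.92]],[[0,0,0],[0,0,0]],[[0,0,0],[0,0,0]]]'
python3 -c "
from h import *
a,P=pts('wrist');H=hsv(a);Z=P[...,2]
rect((Z>.025)&(Z<.045)&(H[...,0]>8)&(H[...,0]<25),P,(0,0,512,384),.036)
go(.477,.325,.019,-62.4)"
```

```text
t: 15.63
tcp_pos: [0.4744, 0.3256, 0.1698]
orientation: [1.874, -2.518, -0.004]
force: [0.1, 0.5, -0.2]
width: 0.0856
gripper_force: 0.0
t: 16.38
tcp_pos: [0.4746, 0.3243, 0.1526]
orientation: [2.683, -1.631, -0.005]
force: [0.5, 0.2, 0.9]
width: 0.0853
gripper_force: 0.0
c [473. 326.] size 105.0 55.1 long-ang deg -63.1 z90 0.0371 9470
t 16.4333 shift [ 0.03 -0.1   5.36] turn [ 0.02  0.02 -0.03] min rows 6.0 1.0
```

```bash
python3 -m crank '[[[-0.04,0,1],[0,0,0]],[[0,0,1],[0,0,0]],[[0,0,1],[0,0,0]],[[0,0,1],[0,0,0]],[[0,0,0.9],[0,0,0]],[[0,0,0.4],[0,0,0]],[[0,0,0],[0,0,0]],[[0,0,0],[0,0,0]]]'
python3 -m crank '[[[0,0,0],[0,0,0]],[[0,0,0],[0,0,0]],[[0,0,0],[0,0,0]],[[0,0,0],[0,0,0]],[[0,0,0],[0,0,0]],[[0,0,0],[0,0,0]]]' 0 30
python3 -m crank '[[[0,0,-0.5],[0,0,0]],[[0,0,-1],[0,0,0]],[[0,0,-1],[0,0,0]],[[0,0,-1],[0,0,0]],[[0,0,-1],[0,0,0]],[[0,0,-1],[0,0,0]],[[0,0,-1],[0,0,0]],[[0,0,0],[0,0,0]]]'
python3 -c "
from h import *
go(.5873,-.0192,.19,73.4)"
```

```text
t: 17.1
tcp_pos: [0.4746, 0.3258, 0.0215]
orientation: [-2.686, 1.628, 0.003]
force: [0.8, 0.8, 0.6]
width: 0.0855
gripper_force: 0.0
t: 17.6
tcp_pos: [0.475, 0.3264, 0.0225]
orientation: [-2.685, 1.626, 0.003]
force: [-1.9, 0.8, 6.7]
width: 0.0543
gripper_force: 33.0
t: 18.27
tcp_pos: [0.4767, 0.3267, 0.1893]
orientation: [-2.68, 1.622, -0.002]
force: [0.6, 0.6, -1.5]
width: 0.0544
gripper_force: 32.5
t 18.2667 shift [14.31  2.49 -0.1 ] turn [-0.05  0.06  6.43] min rows 15.0 7.0
```

```bash
python3 -m crank '[[[0.95,0.166,0],[0,0,0]],[[0.95,0.166,0],[0,0,0]],[[0.95,0.166,0],[0,0,0]],[[0.95,0.166,0],[0,0,0]],[[0.95,0.166,0],[0,0,0]],[[0.95,0.166,0],[0,0,0]],[[0.95,0.166,0],[0,0,0]],[[0.95,0.166,0],[0,0,0]],[[0.95,0.166,0],[0,0,0]],[[0.95,0.166,0],[0,0,0]],[[0.95,0.166,0],[0,0,0]],[[0.95,0.166,0],[0,0,0]]]'
python3 -m crank '[[[0.95,0.166,0],[0,0,0]],[[0.95,0.166,0],[0,0,0]],[[0.95,0.166,0],[0,0,0]],[[0,0,0],[0,0,0.92]],[[0,0,0],[0,0,0.92]],[[0,0,0],[0,0,0.92]],[[0,0,0.3],[0,0,0.92]],[[0,0,0.3],[0,0,0.92]],[[0,0,0.3],[0,0,0.92]],[[0,0,0.3],[0,0,0.92]],[[0,0,0],[0,0,0]],[[0,0,0],[0,0,0]]]'
python3 -c "
from h import *
go(.5873,-.0192,.0625,73.4)"
```

```text
t: 19.27
tcp_pos: [0.5622, 0.0486, 0.1823]
orientation: [2.687, -1.628, -0.005]
force: [-0.3, -0.2, -1.2]
width: 0.0541
gripper_force: 32.4
t: 20.27
tcp_pos: [0.5838, -0.0192, 0.1521]
orientation: [1.878, -2.516, -0.005]
force: [-0.2, -0.7, -1.0]
width: 0.0545
gripper_force: 32.4
t 20.2667 shift [-0.04 -0.15  3.58] turn [0.03 0.   0.01] min rows 4.0 1.0
```

```bash
python3 -m crank '[[[-0.04,-0.15,0.8],[0,0,0]],[[0,0,0.9],[0,0,0]],[[0,0,0.8],[0,0,0]],[[0,0,0.5],[0,0,0]],[[0,0,0.3],[0,0,0]],[[0,0,0],[0,0,0]],[[0,0,0],[0,0,0]]]'
python3 -c "
from h import *
go(.5873,-.0192,.0622,73.4)"
```

```text
t: 20.85
tcp_pos: [0.5886, -0.0191, 0.0709]
orientation: [1.878, -2.519, -0.003]
force: [0.8, -0.6, -1.7]
width: 0.0545
gripper_force: 32.4
t 20.85 shift [0.02 0.05 0.35] turn [0.01 0.01 0.  ] min rows 1.0 1.0
```

```bash
python3 -m crank '[[[0,0.05,0.15],[0,0,0]],[[0,0,0.1],[0,0,0]],[[0,0,0.08],[0,0,0]],[[0,0,0],[0,0,0]],[[0,0,0],[0,0,0]]]'
python3 -m crank '[[[0,0,0.03],[0,0,0]],[[0,0,0],[0,0,0]]]'
```

```text
t: 21.27
tcp_pos: [0.5872, -0.0187, 0.0625]
orientation: [-1.876, 2.52, 0.003]
force: [-1.0, 0.2, -0.0]
width: 0.0545
gripper_force: 32.7
t: 21.43
tcp_pos: [0.5876, -0.0188, 0.0625]
orientation: [-1.876, 2.519, 0.002]
force: [-1.9, 0.1, 3.8]
width: 0.0545
gripper_force: 33.2
```

```bash
python3 -m crank '[[[0,0,0],[0,0,0]],[[0,0,0],[0,0,0]],[[0,0,0],[0,0,0]],[[0,0,0],[0,0,0]],[[0,0,-0.4],[0,0,0]],[[0,0,-1],[0,0,0]],[[0,0,-1],[0,0,0]],[[0,0,-1],[0,0,0]],[[0,0,-1],[0,0,0]],[[0,0,-1],[0,0,0]],[[0,0,-1],[0,0,0]],[[0,0,0],[0,0,0]]]' 0.85
python3 -c "
from h import *
a,P=pts('wrist');H=hsv(a);Z=P[...,2];save('w3',a)
m=(Z>.065)&(Z<.085)&(H[...,0]>8)&(H[...,0]<25)
rect(m,P,(0,0,512,384),.076)
n,l,s,c=cv2.connectedComponentsWithStats(m.astype(np.uint8));print(s[s[:,4]>500])
go(.5007,-.1168,.15,-16.6)"
```

```text
t: 22.43
tcp_pos: [0.5896, -0.0194, 0.2281]
orientation: [-1.872, 2.514, -0.007]
force: [0.5, -0.2, -0.1]
width: 0.0726
gripper_force: 0.0
c [481.3  14.3] size 105.1 55.6 long-ang deg 73.3 z90 0.0771 7871
[[     0      0    512    384 178237]
 [     0     72     45    132    525]
 [   224    109     67    119   7553]
 [   345    111     80    119   7965]]
t 22.4833 shift [4.77 2.26 2.99] turn [-1.000e-02  5.000e-02  1.308e+01] min rows 5.0 14.0
```

View pics/w3.png

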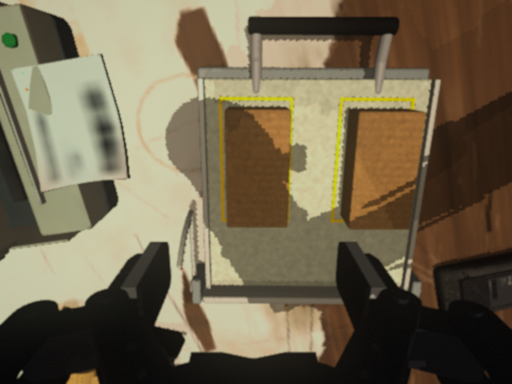

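The wrist view shows both cartons in their outlines, with tops at about (258,167) and (385,168), and the bar at (322,25). Now the bar.

```bash
python3 -m crank '[[[0.95,0.45,0.3],[0,0,0]],[[0.95,0.45,0.3],[0,0,0]],[[0.95,0.45,0.3],[0,0,0]],[[0.95,0.45,0.3],[0,0,0]],[[0.95,0.45,0.3],[0,0,0]],[[0,0,0],[0,0,-0.9]],[[0,0,0],[0,0,-0.9]],[[0,0,0],[0,0,-0.9]],[[0,0,0],[0,0,-0.9]],[[0,0,0],[0,0,-0.9]],[[0,0,0],[0,0,-0.9]],[[0,0,0],[0,0,-0.9]]]' 0.47
python3 -m crank '[[[0,0,0],[0,0,-0.97]],[[0,0,0],[0,0,-0.97]],[[0,0,0],[0,0,-0.97]],[[0,0,0],[0,0,-0.97]],[[0,0,0],[0,0,-0.97]],[[0,0,0],[0,0,-0.97]],[[0,0,0],[0,0,-0.97]],[[0,0,0],[0,0,0]],[[0,0,0],[0,0,0]]]'
python3 -c "
from h import *
a,P=pts('wrist');H=hsv(a);Z=P[...,2];save('w4',a)
m=(Z>.04)&(Z<.065)&(H[...,2]<70)
rect(m,P,(0,0,512,384),.054)
b,Q=pts('scene');save('s4',b)
go(.5007,-.1168,.041,-16.6)"
```

```text
t: 23.48
tcp_pos: [0.4986, -0.1165, 0.1833]
orientation: [2.677, -1.643, -0.006]
force: [0.5, 0.3, -0.4]
width: 0.0399
gripper_force: 0.0
t: 24.23
tcp_pos: [0.4988, -0.1165, 0.1835]
orientation: [-3.106, 0.461, 0.005]
force: [-0.9, -0.0, 0.6]
width: 0.0403
gripper_force: 0.0
c [ 500.3 -117.3] size 122.4 13.4 long-ang deg -17.1 z90 0.0565 2386
t 24.3333 shift [ 0.09 -0.    5.7 ] turn [-0.01  0.02 -0.04] min rows 6.0 1.0
```

View pics/w4.png

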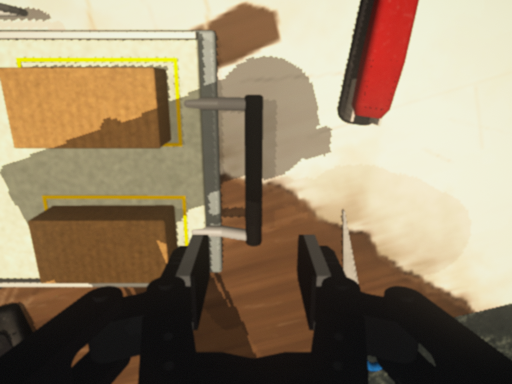

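View pics/s4.png

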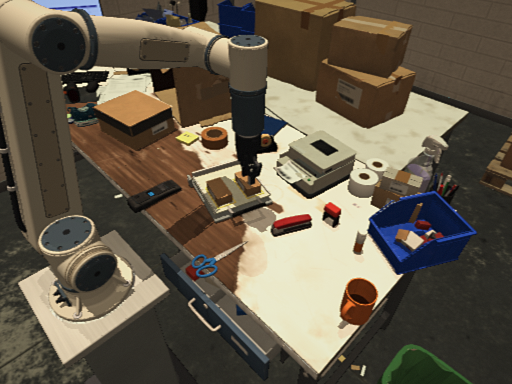

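The wrist view has the bar at (254,170), centred between the open fingers, and both cartons' uphill ends are visible. The scene view shows the stapler standing at (292,224).

```bash
python3 -m crank '[[[0.09,0,1],[0,0,0]],[[0,0,1],[0,0,0]],[[0,0,1],[0,0,0]],[[0,0,1],[0,0,0]],[[0,0,0.9],[0,0,0]],[[0,0,0.6],[0,0,0]],[[0,0,0.2],[0,0,0]],[[0,0,0],[0,0,0]],[[0,0,0],[0,0,0]]]'
python3 -m crank '[[[0,0,0],[0,0,0]],[[0,0,0],[0,0,0]],[[0,0,0],[0,0,0]],[[0,0,0],[0,0,0]],[[0,0,0],[0,0,0]],[[0,0,0],[0,0,0]]]' 0 50
cat >> h.py <<'E'
yv=np.array([.286,.958,0]);xv=np.array([.958,-.286,0]);O=np.array([.5346,-.0035,0])+.031*yv
def tilt(cam="wrist",name=None):
    """tilt from board normal; uphill carton end (y' relative to outline centre + 52.5) for both"""
    im,P=pts(cam);H=hsv(im)
    if name: save(name,im)
    s,p,M=st()
    hb=p-O+np.array([0,0,.007]); yy=hb@yv
    th_tcp=np.arctan2(hb[2]-.03,.112-yy)-np.arctan2(.018,.262)
    L=(P-O); t=np.stack([L@xv,L@yv-.112,L[...,2]-.03],-1)
    white=(H[...,1]<90)&(H[...,2]>60)&(abs(t[...,0])<.09)&(t[...,1]<-.09)&(t[...,1]>-.22)&(t[...,2]>.005)
    br=(H[...,0]>8)&(H[...,0]<22)&(H[...,1]>100)&(t[...,2]>.012)
    c,n=np.cos(th_tcp),np.sin(th_tcp)
    by=c*t[...,1]-n*t[...,2]+.112; bz=n*t[...,1]+c*t[...,2]+.03
    w=white&(abs(bz-.04)<.025);out=[]
    print("t",s["t"],"tilt_tcp",th_tcp.round(3),"board z' med",np.median(bz[w]).round(4) if w.any() else None)
    for q in (-.055,.055):
        k=br&(abs(t[...,0]-q)<.03)&(abs(bz-.075)<.012)
        if k.sum()>30: print(q,"uphill end rel mark+52.5 (mm):",((np.percentile(by[k],2)+.031+.0525)*1000).round(1),"n",k.sum())
        else: print(q,"not seen",k.sum())
E
python3 -c "
from h import *
tilt('wrist','w5');print('scene');tilt('scene');print('top');tilt('top')"
```

```text
t: 25.08
tcp_pos: [0.5016, -0.117, 0.042]
orientation: [-3.107, 0.457, 0.002]
force: [-0.4, 0.2, -0.8]
width: 0.0404
gripper_force: 0.0
t: 25.58
tcp_pos: [0.5017, -0.1174, 0.0426]
orientation: [-3.108, 0.455, -0.0]
force: [-1.3, -1.0, 6.8]
width: 0.0118
gripper_force: 48.8
t 25.6333 tilt_tcp 0.006 board z' med 0.0399
-0.055 uphill end rel mark+52.5 (mm): 24.7 n 310
0.055 uphill end rel mark+52.5 (mm): -0.5 n 9537
scene
t 25.6833 tilt_tcp 0.006 board z' med 0.0391
-0.055 uphill end rel mark+52.5 (mm): 1.0 n 368
0.055 uphill end rel mark+52.5 (mm): -546.0 n 227
top
t 25.7333 tilt_tcp 0.006 board z' med 0.0392
-0.055 uphill end rel mark+52.5 (mm): 3.4 n 43
0.055 uphill end rel mark+52.5 (mm): -526.1 n 223
```

View pics/w5.png

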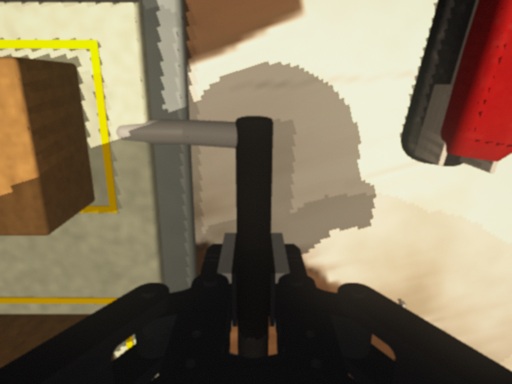

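The bar sits between the pads, and the wrist camera sees the far carton's uphill end at (80,150). I'll raise it gently.

```bash
sed -i 's/&(abs(bz-.075)<.012)/\&(abs(bz-.075)<.012)\&(by>-.13)\&(by<.06)/' h.py
python3 -m crank '[[[0,-0.008,-0.105],[0,0,0]],[[0,-0.008,-0.105],[0,0,0]],[[0,-0.01,-0.105],[0,0,0]],[[0,-0.01,-0.105],[0,0,0]],[[0,-0.012,-0.105],[0,0,0]],[[0,-0.012,-0.105],[0,0,0]],[[0,-0.014,-0.105],[0,0,0]],[[0,-0.014,-0.105],[0,0,0]],[[0,-0.016,-0.105],[0,0,0]],[[0,-0.016,-0.105],[0,0,0]],[[0,-0.018,-0.105],[0,0,0]],[[0,-0.018,-0.105],[0,0,0]]]'
python3 -m crank '[[[0,-0.02,-0.105],[0,0,0]],[[0,-0.02,-0.105],[0,0,0]],[[0,-0.02,-0.105],[0,0,0]],[[0,-0.02,-0.105],[0,0,0]],[[0,0,0],[0,0,0]],[[0,0,0],[0,0,0]]]'
python3 -c "
from h import *
tilt('wrist');print('scene');tilt('scene');print('top');tilt('top')"
```

```text
t: 26.73
tcp_pos: [0.5027, -0.114, 0.0718]
orientation: [-3.108, 0.456, 0.003]
force: [5.0, -7.2, -11.5]
width: 0.0118
gripper_force: 48.6
t: 27.23
tcp_pos: [0.5033, -0.112, 0.0828]
orientation: [-3.108, 0.456, 0.002]
force: [4.6, -5.4, -7.1]
width: 0.0114
gripper_force: 49.0
t 27.2833 tilt_tcp 0.161 board z' med 0.0392
-0.055 uphill end rel mark+52.5 (mm): 16.6 n 1616
0.055 uphill end rel mark+52.5 (mm): -0.9 n 10358
scene
t 27.3333 tilt_tcp 0.161 board z' med 0.0386
-0.055 uphill end rel mark+52.5 (mm): -0.0 n 302
0.055 not seen 26
top
t 27.3833 tilt_tcp 0.161 board z' med 0.0396
-0.055 uphill end rel mark+52.5 (mm): 2.6 n 41
0.055 uphill end rel mark+52.5 (mm): 5.4 n 142
```

```bash
cat > c.sh <<'E'
python3 -c "
from h import *
tilt('wrist');tilt('scene')" | grep -v "0.055 not"
E
python3 -m crank '[[[0,-0.015,-0.063],[0,0,0]],[[0,-0.015,-0.063],[0,0,0]],[[0,-0.015,-0.063],[0,0,0]],[[0,-0.015,-0.063],[0,0,0]],[[0,-0.015,-0.063],[0,0,0]],[[0,-0.015,-0.063],[0,0,0]],[[0,0,0],[0,0,0]],[[0,0,0],[0,0,0]]]' | grep force; bash c.sh
```

```text
force: [5.0, -5.3, -10.1]
gripper_force: 48.9
t 28.1 tilt_tcp 0.197 board z' med 0.0392
-0.055 uphill end rel mark+52.5 (mm): 15.0 n 2026
0.055 uphill end rel mark+52.5 (mm): -1.0 n 10575
t 28.15 tilt_tcp 0.197 board z' med 0.0387
-0.055 uphill end rel mark+52.5 (mm): -0.5 n 289
```

```bash
python3 -m crank '[[[0,-0.018,-0.063],[0,0,0]],[[0,-0.018,-0.063],[0,0,0]],[[0,-0.018,-0.063],[0,0,0]],[[0,-0.018,-0.063],[0,0,0]],[[0,0,0],[0,0,0]],[[0,0,0],[0,0,0]],[[0,0,0],[0,0,0]],[[0,0,0],[0,0,0]]]' | grep force; bash c.sh
```

```text
force: [5.0, -5.8, -8.2]
gripper_force: 48.9
t 28.8667 tilt_tcp 0.222 board z' med 0.039
-0.055 uphill end rel mark+52.5 (mm): 13.7 n 2353
0.055 uphill end rel mark+52.5 (mm): -1.1 n 10730
t 28.9167 tilt_tcp 0.222 board z' med 0.0382
-0.055 uphill end rel mark+52.5 (mm): 0.1 n 275
```

```bash
python3 -m crank '[[[0,-0.019,-0.063],[0,0,0]],[[0,-0.019,-0.063],[0,0,0]],[[0,-0.019,-0.063],[0,0,0]],[[0,-0.019,-0.063],[0,0,0]],[[0,0,0],[0,0,0]],[[0,0,0],[0,0,0]],[[0,0,0],[0,0,0]],[[0,0,0],[0,0,0]]]' | grep force; bash c.sh
```

```text
force: [4.7, -5.8, -9.3]
gripper_force: 48.9
t 29.6333 tilt_tcp 0.246 board z' med 0.039
-0.055 uphill end rel mark+52.5 (mm): 12.7 n 2672
0.055 uphill end rel mark+52.5 (mm): -1.1 n 10888
t 29.6833 tilt_tcp 0.246 board z' med 0.0384
-0.055 uphill end rel mark+52.5 (mm): -0.8 n 264
```

```bash
python3 -m crank '[[[0,-0.02,-0.063],[0,0,0]],[[0,-0.02,-0.063],[0,0,0]],[[0,-0.02,-0.063],[0,0,0]],[[0,-0.02,-0.063],[0,0,0]],[[0,0,0],[0,0,0]],[[0,0,0],[0,0,0]],[[0,0,0],[0,0,0]],[[0,0,0],[0,0,0]]]' | grep force; bash c.sh
```

```text
force: [4.8, -6.5, -9.3]
gripper_force: 48.9
t 30.4 tilt_tcp 0.272 board z' med 0.0388
-0.055 uphill end rel mark+52.5 (mm): 11.7 n 3022
0.055 uphill end rel mark+52.5 (mm): -1.1 n 11004
t 30.45 tilt_tcp 0.272 board z' med 0.0382
-0.055 uphill end rel mark+52.5 (mm): -0.6 n 253
```

```bash
python3 -m crank '[[[0,-0.022,-0.062],[0,0,0]],[[0,-0.022,-0.062],[0,0,0]],[[0,-0.022,-0.062],[0,0,0]],[[0,-0.022,-0.062],[0,0,0]],[[0,0,0],[0,0,0]],[[0,0,0],[0,0,0]],[[0,0,0],[0,0,0]],[[0,0,0],[0,0,0]]]' | grep force; bash c.sh
```

```text
force: [5.9, -6.0, -9.5]
gripper_force: 48.9
t 31.1667 tilt_tcp 0.296 board z' med 0.0388
-0.055 uphill end rel mark+52.5 (mm): 10.7 n 3365
0.055 uphill end rel mark+52.5 (mm): 8.2 n 8236
t 31.2167 tilt_tcp 0.296 board z' med 0.0384
-0.055 uphill end rel mark+52.5 (mm): -0.1 n 247
```

Far carton has started (8 mm). I'll hold and watch.

```bash
python3 -m crank '[[[0,0,0],[0,0,0]],[[0,0,0],[0,0,0]],[[0,0,0],[0,0,0]],[[0,0,0],[0,0,0]],[[0,0,0],[0,0,0]],[[0,0,0],[0,0,0]],[[0,0,0],[0,0,0]],[[0,0,0],[0,0,0]],[[0,0,0],[0,0,0]],[[0,0,0],[0,0,0]]]' | grep force; bash c.sh; python3 -c "
from h import *
tilt('top','t6')"
```

```text
force: [4.9, -6.0, -9.0]
gripper_force: 48.9
t 32.1 tilt_tcp 0.296 board z' med 0.039
-0.055 uphill end rel mark+52.5 (mm): 10.8 n 3365
t 32.15 tilt_tcp 0.296 board z' med 0.0382
-0.055 uphill end rel mark+52.5 (mm): 0.2 n 243
0.055 uphill end rel mark+52.5 (mm): 83.2 n 41
t 32.2 tilt_tcp 0.296 board z' med 0.0388
-0.055 uphill end rel mark+52.5 (mm): 1.5 n 39
0.055 uphill end rel mark+52.5 (mm): 82.8 n 139
```

The far carton is at the rail (82.5 mm) and the near one hasn't moved. Releasing.

```bash
python3 -m crank '[[[0,0.03,0.06],[0,0,0]],[[0,0,0],[0,0,0]],[[0,0,0],[0,0,0]],[[0,0,0],[0,0,0]],[[0,0,0],[0,0,0]],[[0,0,0],[0,0,0]]]' 0.45
python3 -m crank '[[[0,0,-0.3],[0,0,0]],[[0,0,-0.7],[0,0,0]],[[0,0.3,-1],[0,0,0]],[[0,0.3,-1],[0,0,0]],[[0,0.3,-1],[0,0,0]],[[0,0.3,-1],[0,0,0]],[[0,0,-1],[0,0,0]],[[0,0,0],[0,0,0]],[[0,0,0],[0,0,0]],[[0,0,0],[0,0,0]]]'
python3 - <<'E'
from h import *
im,P=pts("wrist");save("w7",im)
H=hsv(im);L=P-O;t=np.stack([L@xv,L@yv-.112,L[...,2]-.03],-1)
m=(H[...,2]<70)&(abs(t[...,0])<.05)&(t[...,1]<-.22)&(t[...,1]>-.29)&(t[...,2]>.03)&(t[...,2]<.15)
b=np.median(t[m],0);print("bar top",b,"tilt",np.arctan2(b[2],-b[1])-np.arctan2(.025,.262))
im,P=pts("scene");save("s7",im[120:300,120:370].repeat(2,0).repeat(2,1))
E
```

```text
t: 32.7
tcp_pos: [0.5056, -0.1022, 0.1165]
orientation: [-3.107, 0.455, 0.003]
force: [-0.2, 0.2, -0.8]
width: 0.0382
gripper_force: 0.0
t: 33.53
tcp_pos: [0.4969, -0.1311, 0.2661]
orientation: [-3.107, 0.456, 0.004]
force: [0.2, 0.2, -0.4]
width: 0.0384
gripper_force: 0.0
bar top [ 0.00443807 -0.24680323  0.09770884] tilt 0.28183310774858095
```

View pics/w7.png

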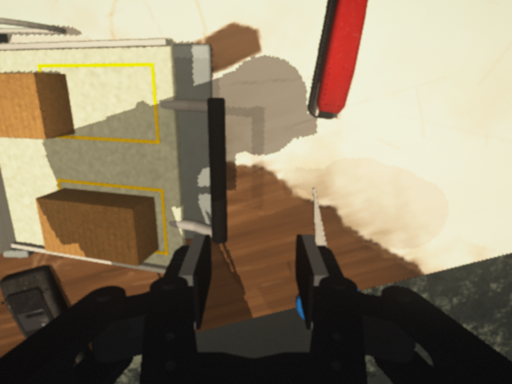

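View pics/s7.png

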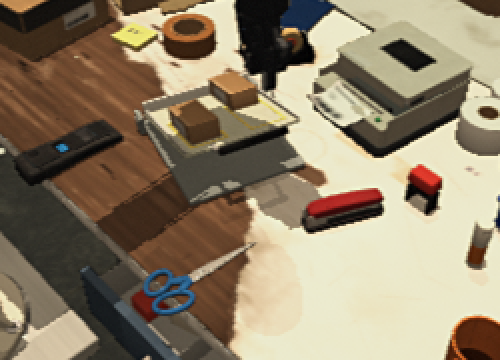

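The wrist view shows the board standing at about 0.28 rad, with the far carton slid clear of its outline (edge at (70,100)) and the near one still in its outline at (100,225). The scene view shows the stapler upright at (340,207) and the gripper free. I'm handing in.

```bash
python3 -c "
from h import *
print(robot.job_done())"
```

```text
the job is handed in; nothing more can be done
None
```

I've handed the job in (no verdict came back): the far-outline carton, from the left of the tester, slid first at about 0.29 rad and rests at the stop rail. The board still stands at about 0.28–0.3 rad with the other carton in its outline, and the stapler is upright on the bench clear of the tester.

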